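# Switch the fruit dispenser over to its right-hand tray

### The job

The left side of the mandarin dispenser is full. Push the empty right-hand tray fully home on its runners, then press down the raised pad of the seesaw gate's lever so that the gate rocks fully over to the right and the three waiting mandarins roll down into that tray. Do not touch the fruit, spill none, and leave the glass, bottle and bowl alone.

Things in the scene. Friction and masses are not known exactly. Their poses are not given: they have to be found in the camera images.
- dispenser: Fruit dispenser of plain stainless sheet, 540 mm wide (its y), 350 mm deep (its x), 190 mm high, fixed. Origin on the counter below the gate's pivot; x points away from the operator, up the feed ramp, y to the operator's left, z up. From the gate a chute (30 to 90 mm from the middle) and a tray (92 to 256 mm) run out to each side, falling 5 degrees. The left side is full and dams up the fruit.
- ramp (a point): Lower end of the feed ramp's floor, at x = 36 mm, y = 0, 135 mm above the counter in the dispenser's frame. The ramp, 64 mm wide inside with a flared mouth, climbs 5 degrees along +x for 170 mm and brings the mandarins down onto the gate.
- guard (a point): Middle of the top edge of the front guard: a fixed upright sheet at x = -36 mm in the dispenser's frame, 180 mm long (y), reaching from 100 to 160 mm above the counter, between the gate's lever (in front) and the fruit (behind).
- runner (a point): Front end, top, of the inner of the two flat runners of the right tray, 83 mm above the counter, at x = -141 mm, y = -105 mm in the dispenser's frame; the outer runner is alike at y = -250 mm. They run back along x, are 12 mm wide, top 79 mm above the counter; the left tray has the same.
- gate (a joint): Tilt (rad) of the seesaw gate: -0.35 tipped left (the start, to the full side), 0 level, +0.35 tipped right to the stop. Top-heavy: past level it falls over by itself; under 3 N on the raised pad rocks it. The pivot runs along the dispenser's x, 121 mm above the counter. Its shaft carries a 60 x 50 mm cradle under the waiting mandarin and, in front of the guard, a two-armed lever with a pad at each end.
- gate_pad_right (a point): Middle of the top face of the lever's right finger pad (36 mm in x, 40 mm in y, 12 mm thick, plain steel). In the dispenser's frame at x = -85 mm; gate tipped left (pad raised): y = -50 mm, 165 mm above the counter; level: y = -62 mm, 145 mm; tipped right: y = -66 mm, 122 mm. Its z axis is the pad's upward normal. Free space above and in front.
- gate_pad_left (a point): The same for the left pad, the mirror image: it rises as the right one goes down.
- tray (a joint): How far the right tray is slid out towards the operator (m), along the dispenser's -x: 0 is fully home against its stop, in line with the gate and chute; at the start it is 45 to 80 mm out and empty. It slides with about 2.5 N of friction and stays where it is left.
- tray_front (a point): Middle of the front edge of the right tray's folded pull lip, the tray's foremost edge: 100 mm long (y), 4 to 6 mm thick, 141 mm above the counter. Home, it lies at x = -57 mm, y = -178 mm in the dispenser's frame. The front panel, 168 mm long, stands 20 mm behind it, 80 to 143 mm above the counter. Nothing stands before it but the runners.
- tray_in (a point): Middle of the right tray's inner floor; axes as the dispenser's. Inside, the tray is 64 mm wide (x) runs in y from its open end towards the gate (+83 mm) to its end wall (-81 mm); walls about 40 mm high. A mandarin at rest in it has its centre 22 to 38 mm above this point.
- mandarin_wait1: The mandarin waiting on the gate: a loose ball 58 mm across, about 0.1 kg; origin at its centre, 160 mm above the counter.
- mandarin_wait2: The second waiting mandarin, first on the feed ramp; alike.
- mandarin_wait3: The third waiting mandarin, behind it on the feed ramp; alike.
- mandarin_left1: A mandarin of the full left side (at the tray's end); alike.
- mandarin_left2: A mandarin of the full left side (middle of the tray); alike.
- mandarin_left3: A mandarin of the full left side (tray, nearest the gate); alike.
- mandarin_left4: A mandarin of the full left side (on the left chute, against the one on the gate); alike.
- tumbler: Bystander: clear glass tumbler, 68 mm across, 110 mm high, upright; origin at the middle of its foot. Two of the three bystanders stand in front of the dispenser's left half, the third off its right end; they change places.
- sauce_bottle: Bystander: brown sauce bottle, 54 mm across, 160 mm high, upright; origin at the middle of its foot. Places as the tumbler.
- dip_bowl: Bystander: white bowl, 84 mm across, 35 mm high; origin at the middle of its foot. Places as the tumbler.
There are look-alikes about, which are no part of the job. What is shaped like the mandarin_wait3 but grey or yellow is not meant. What is shaped like the mandarin_wait1 but blue is not meant.

How it is judged:
By the outcome, as a careful person would: the job done as asked, in the order asked, and still so for the second after the job is handed in, with the robot touching nothing.
It also fails if it takes over 48 s, if anything falls off the work surface, if the arm or the gripper's body presses on something with over 40 N, if the wrist force passes 120 N, or if a joint passes its speed limit or range.

### The arm

A 7-joint arm with a two-finger parallel gripper is mounted at the origin on the work surface. World frame = base frame: x ahead of the robot, y to its left, z up, the work surface at z = 0. Lengths are in m, angles in rad, forces in N, time in s.
With the tool pointing down it reaches from about 0.425 to 0.925 m from the base axis. Payload 6.8 kg.
Tool frame: the origin (TCP) lies midway between the tips of the shut fingers; the grasp point (between the pads) lies behind it (ctrl.grasp_offset is the z of the grasp point in the tool frame, in m); z points along the fingers, y is the line along which they close (so a half turn about z gives the same grasp; the last joint's range is limited). The gripper opens to 88 mm and grips with 3 to 60 N. Pads are 20 mm wide; open, the fingers measure 115 mm over their backs; the gripper's body (75 mm by 178 mm) begins 61 mm behind the grasp point.
Start: joints at [1.003, 0.477, 0.022, 1.555, -0.011, 1.109, -0.083], TCP at [0.3, -0.605, 0.223] pointing down, gripper open.
Joint ranges: [-2.96, 2.96], [-0.34, 2.1], [-1.41, 1.46], [0.24, 2.44], [-1.37, 4.51], [0.17, 1.92], [-2.96, 2.96]. Speed limits (rad/s): [2.39, 2.39, 3.14, 3.14, 3.14, 3.14, 3.14].

### API

Orientations are given as a rotation vector (axis times angle).
In Python, from rig import telemetry, vision, close_job, ctrl gives the robot as it stands. The module is installed in compiled form; this text tells all that it offers.
- The arm moves only by the tool step_arm, never from a script. Its argument "targets" is a list of rows, each a list of 6 numbers: the shift along the world's x, y, z in units of 0.25 m (1.0 is 0.25 m), then the turn, a rotation vector about the world's x, y, z in units of 120 degrees (1.0 is 120 degrees). A call has 1 to 8 rows; each row is the pose to reach, as a shift and turn from the pose commanded when the call began; what a row does not reach only later rows make up. A row lasts 1/10 s, in which the tool goes at most 50 mm and 8.59 degrees, less where a joint would pass 70% of its speed; a pose out of reach is approached as far as the arm can. A call with a number of a shift or a turn outside -1 to 1 is refused whole. A call with a gripper value outside its range is refused whole. "gripper" is the closure, from 0 (fully open) to 1 (shut), set as the call begins (left out, the last holds). The fingers move at their own pace and stop on an object; "force" is the grip in N (left out, the last holds). Time passes only in rows, so rows that repeat a pose let the fingers close. It gives the time, the measured TCP pose, the force, the opening and the grip force at its end, in the units of the state.
- telemetry.get_state(): the state, without advancing time (a new reading comes with each control period).
- vision.capture(name): name is "scene" or "top" or "wrist"; returns a dict with "color" (420x560x3 uint8, blue, green, red), "camera_matrix" (3x3 intrinsics, pixels), "eye" and "rotation" of the camera in the world; the wrist camera has in their place "tool_from_camera" (4x4, takes a point from camera to tool coordinates, whose origin is the TCP and whose axes are the flange's). Camera axes: x right, y up, looking along -z (the intrinsics and any distortion apply to the point x, -y, -z); pixel columns grow to the right and rows downward; lengths in m; the calibration is good to about 2 mm. The wrist camera is an equidistant fisheye: a pixel r from the principal point sees the ray r / f radians off the axis. A picture is of the moment at which its call begins: read the wrist's pose just before it. There is no depth.
- close_job(): hands the job in; it is judged then, once.
The state is a dict: "time": time; "joint_pos": joint angles; "joint_vel": joint speeds; "joint_torque": joint torques, N m; "tcp_pos": TCP position; "eef_rot": TCP orientation; "force": force on the tool from outside, world axes, zero at the start; "ft_torque": the same for the moment, N m; "gripper_width": finger opening in m; "finger_force": force on a finger pad.
Only numpy, scipy, OpenCV 4.12 (cv2) and the standard library are available. Lean on these libraries where they do the work, as an engineer would, in place of code of your own. Each camera call takes 0.05 s, during which the arm holds its last target. There are 200 camera calls.

## Working session

There is one attempt and no reset: what is moved stays moved. The work goes in short steps, Python scripts to look and compute and a tool call to move; the robot and the scene stay as the last step left them, time stands still between calls to the robot, and variables do not carry over. Pictures are saved under pics/ and viewed, at most 10 in all, crops included, and the job is handed in when it is done.

Besides the shell and the picture viewer there is one more tool, called after "Call:" by a JSON object that holds its "method" and its "body", one argument or row to a line. step_arm: Moves the arm, as the interface text tells. Its arguments: {"type":"object","properties":{"targets":{"type":"array"},"gripper":{"type":"number"},"force":{"type":"number"}},"required":["targets"]}

```bash
mkdir -p pics; cat > h.py <<'E'
import numpy as np, cv2, pickle
from rig import telemetry, vision, close_job, ctrl
def ray(c,uv):
    K=c["camera_matrix"]; x=np.linalg.solve(K,[uv[0],uv[1],1.0]); d=np.array(c["rotation"])@np.array([x[0],-x[1],-x[2]*1.0]) 
    return np.array(c["eye"]),d
def onz(c,uv,z):
    e,d=ray(c,uv); return e+d*(z-e[2])/d[2]
def proj(c,p):
    q=np.array(c["rotation"]).T@(np.array(p)-c["eye"]); q=np.array([q[0],-q[1],-q[2]]); r=c["camera_matrix"]@q; return r[:2]/r[2]
E
python3 - <<'E'
from h import *
s=telemetry.get_state(); print(s["time"],s["tcp_pos"],s["eef_rot"],s["force"])
for n in("scene","top"):
    c=vision.capture(n); pickle.dump(c,open(n+".pkl","wb")); cv2.imwrite(f"pics/{n}1.png",c["color"]); print(n,c["eye"],c["rotation"],c["camera_matrix"],[k for k in c])
E
```

```text
0.0 [ 0.29926078 -0.60440318  0.22170336] [-3.05733238e+00 -7.15506901e-01  8.60373116e-04] [-0.63305495 -0.88032321 -0.22596788]
scene [1.12432447 0.30241733 0.88018864] [0.38520078 0.68038505 2.05426044] [[424.19039658   0.         271.44417886]
 [  0.         424.19039658 217.2680774 ]
 [  0.           0.           1.        ]] ['color', 'camera_matrix', 'eye', 'rotation']
top [ 0.40223744 -0.00687238  1.30421597] [ 0.1713813 -0.1766414 -1.5399035] [[478.06573479   0.         279.27635876]
 [  0.         478.06573479 211.0018515 ]
 [  0.           0.           1.        ]] ['color', 'camera_matrix', 'eye', 'rotation']
```

Rotation is a rotation vector; fix that, and look.

```bash
cat >> h.py <<'E'
from scipy.spatial.transform import Rotation as R
def load(n):
    c=pickle.load(open(n+".pkl","rb")); c["rotation"]=R.from_rotvec(c["rotation"]).as_matrix(); return c
def cap(n,f):
    c=vision.capture(n); pickle.dump(c,open(f+".pkl","wb")); cv2.imwrite(f"pics/{f}.png",c["color"]); return c
E
echo
```

```text
(no output)
```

View pics/scene1.png

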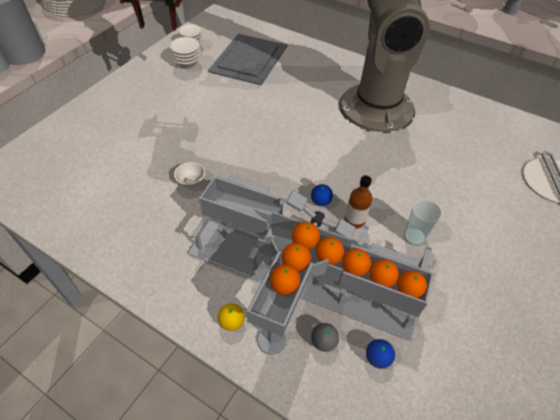

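View pics/top1.png

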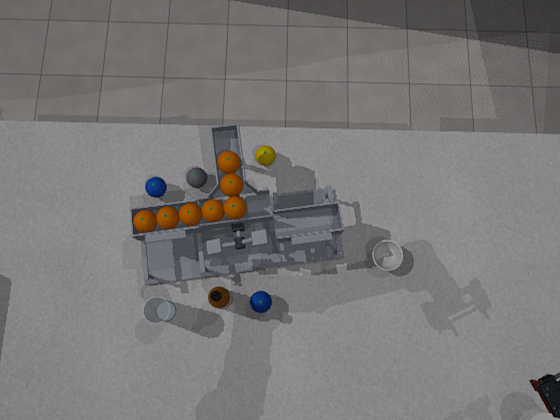

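The scene view shows an empty right tray (240,205) slid out. Five fruit sit in the gate and left row, (306,236) to (412,284), and two are on the ramp at (297,257) and (285,280). 

In the top view the row runs (145,220) to (234,208), with ramp fruit at (231,184) and (228,161). The pads are at about (214,246) and (260,238).

Possible mix-ups:
- **Right or left pad:** (260,238) against (214,246). The right one is on the empty-tray side.
- **Tray:** the right one at (308,230) against the full left one.
- **Look-alike balls, none of them wanted:** blue (155,187) and (261,301), grey (196,177), yellow (265,155).

```bash
python3 - <<'E'
from h import *
c=load("top"); im=c["color"]
hsv=cv2.cvtColor(im,cv2.COLOR_BGR2HSV); m=cv2.inRange(hsv,(3,150,90),(18,255,255))
m=cv2.morphologyEx(m,cv2.MORPH_CLOSE,np.ones((5,5)))
d=cv2.distanceTransform(m,cv2.DIST_L2,5); d=cv2.GaussianBlur(d,(0,0),1.5)
mx=(d==cv2.dilate(d,np.ones((13,13))))&(d>5)
n,_,_,cen=cv2.connectedComponentsWithStats(mx.astype(np.uint8)); P=[]
for u in cen[1:]:
    print(u.round(1),onz(c,u,.162).round(4)); 
hc=lambda u,z:onz(c,u,z)
for n,lo,hi in(("blue",(105,120,60),(130,255,255)),("yel",(22,150,90),(35,255,255))):
    k=cv2.inRange(hsv,lo,hi);_,_,st,ce=cv2.connectedComponentsWithStats(k)
    for s,q in zip(st[1:],ce[1:]):
        if s[4]>100: print(n,q,onz(c,q,.029).round(3))
# wait1 seen -> dispenser frame: row (y) and ramp (x)
big=cv2.resize(im[180:300,190:360],None,fx=4.6,fy=4.6,interpolation=cv2.INTER_CUBIC); cv2.imwrite("pics/topcrop.png",big)
E
```

```text
[228. 162.] [0.7832 0.1237 0.162 ]
[231. 184.] [0.7262 0.1136 0.162 ]
[234. 207.] [0.6678 0.1036 0.162 ]
[212. 210.] [0.659  0.1571 0.162 ]
[190. 214.] [0.6476 0.2102 0.162 ]
[167. 217.] [0.6388 0.2657 0.162 ]
[144. 221.] [0.6275 0.3209 0.162 ]
blue [155.37987013 186.59415584] [0.751 0.336 0.029]
blue [260.4        301.43714286] [0.446 0.036 0.029]
yel [265.06666667 154.90877193] [0.851 0.036 0.029]
```

View pics/topcrop.png

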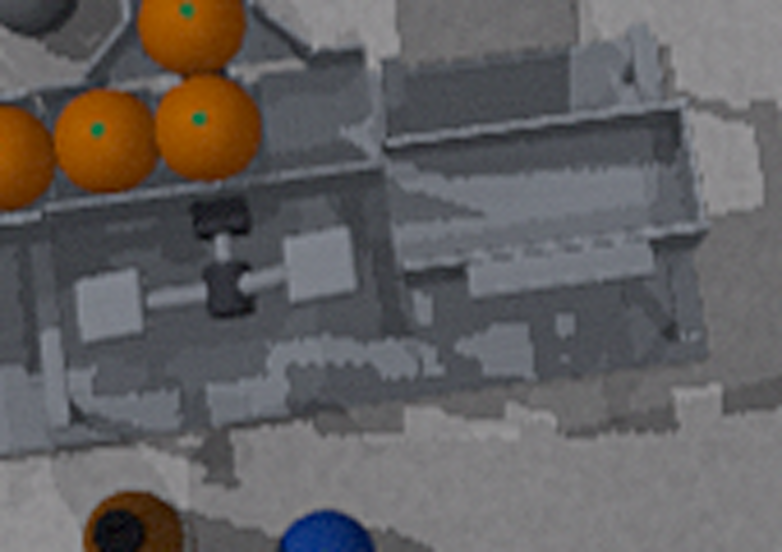

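The crop shows the raised right pad at (320,264) and the left pad at (110,305). The right tray's pull lip has its front edge from (472,296) to (653,273). The tray is slid out by roughly half its own depth.

```bash
python3 - <<'E'
from h import *
c=load("top"); f=lambda u,v,z: onz(c,(u/4.6+190,v/4.6+180),z)
pr=f(320,264,.165);pl=f(110,305,.122); a=f(472,296,.141);b=f(653,273,.141); m=(a+b)/2
print("pr",pr,"pl",pl,"lip",a,b,m)
d=pl-pr; print("yaw pads",np.degrees(np.arctan2(-d[0],d[1])),np.hypot(d[0],d[1]))
d=a-b; print("yaw lip",np.degrees(np.arctan2(-d[0],d[1])),np.hypot(d[0],d[1]))
w2=onz(c,(231,184),.167);w3=onz(c,(228,162),.172);d=w3-w2;print(w2,w3,"yaw ramp",np.degrees(np.arctan2(d[1],d[0])))
Y=np.radians(10.1);Rz=np.array([[np.cos(Y),-np.sin(Y)],[np.sin(Y),np.cos(Y)]])
o1=pr[:2]-Rz@[-.085,-.05];o2=pl[:2]-Rz@[-.085,.066];print("origin",o1,o2)
o=(o1+o2)/2
for n,p in(("w1",onz(c,(234,207),.16)),("w2",w2),("w3",w3),("lip",m),("lipa",a),("lipb",b),("blue",onz(c,(260.4,301.4),.029)),("bottle",onz(c,(219,297),.16)),("bowl",onz(c,(388,256),.03))): print(n,(Rz.T@(p[:2]-o)).round(4))
for q in((-.057,-.178,.141),(-.085,-.05,.165)): print(np.r_[o+Rz@q[:2],q[2]])
# scene check
s=load("scene")
for q in((-.085,-.05,.165),(-.085,.066,.122),(-.057-.05,-.178,.141),(-.141,-.105,.083),(-.141,-.25,.083)):
    p=np.r_[o+Rz@q[:2],q[2]]; print(proj(s,p).round(1),proj(c,p).round(1))
print(ctrl.grasp_offset,R.from_rotvec(telemetry.get_state()["eef_rot"]).as_matrix().round(3))
E
```

```text
pr [0.59341744 0.03833832 0.165     ] pl [0.57539335 0.15300713 0.122     ] lip [ 0.58212274 -0.0423912   0.141     ] [ 0.59689903 -0.13909135  0.141     ] [ 0.58951088 -0.09074128  0.141     ]
yaw pads 8.932880986783015 0.11607672298233107
yaw lip 8.687894017084798 0.09782258775172838
[0.7247775  0.11306598 0.167     ] [0.77987846 0.12256806 0.172     ] yaw ramp 9.784340027033386
origin [0.66833187 0.10246965] [0.67065033 0.1029361 ]
w1 [-0.001   0.0013]
w2 [0.0562 0.0005]
w3 [0.1122 0.0002]
lip [-0.1127 -0.1764]
lipa [-0.1115 -0.1275]
lipb [-0.1139 -0.2253]
blue [-0.2313 -0.0265]
bottle [-0.2116  0.0649]
bowl [-0.165  -0.3816]
[ 0.6445897 -0.0825346  0.141    ]
[0.59457667 0.03857154 0.165     ]
[297.1 198.9] [259.5 236.9]
[345.4 227.1] [214.  246.8]
[248.2 182.1] [312.6 239.5]
[282.1 197.1] [285.  260.4]
[228.5 179.8] [340.7 251.9]
-0.0187 [[ 0.896  0.444 -0.001]
 [ 0.444 -0.896  0.001]
 [-0.    -0.002 -1.   ]]
```

```bash
cat >> h.py <<'E'
Y=np.radians(9.3);Rz=np.array([[np.cos(Y),-np.sin(Y)],[np.sin(Y),np.cos(Y)]])
pr=np.array([.5934,.0383]);pl=np.array([.5754,.1530])
o=(pr-Rz@[-.085,-.05]+pl-Rz@[-.085,.066])/2
def D(x,y,z): return np.r_[o+Rz@[x,y],z]
def inD(p): return np.r_[Rz.T@(np.array(p)[:2]-o),p[2]]
def shift(frm,x,y,z): return ((D(x,y,z)-frm)/.25).round(3)
E
python3 - <<'E'
from h import *
s=telemetry.get_state();p=s["tcp_pos"]; print(inD([.5895,-.0907,.141]),o)
for t in((-.175,-.178,.222),(-.175,-.178,.122),(-.068,-.178,.122)): print(t,D(*t),shift(p,*t))
print("per 10mm",Rz@[.04,0])
print((np.degrees(Y)-26.4)/120)
E
```

```text
[-0.11008191 -0.17672474  0.141     ] [0.66957557 0.10149148]
(-0.175, -0.178, 0.222) [ 0.5256413  -0.10244951  0.222     ] [9.050e-01 2.008e+00 1.000e-03]
(-0.175, -0.178, 0.122) [ 0.5256413  -0.10244951  0.122     ] [ 0.905  2.008 -0.399]
(-0.068, -0.178, 0.122) [ 0.63123486 -0.0851579   0.122     ] [ 1.328  2.077 -0.399]
per 10mm [0.03947423 0.00646415]
-0.1425
```

Call:
{"method": "step_arm", "body": {
  "targets": [
    [0.07,0.15,0,0,0,-0.05],
    [0.14,0.3,0,0,0,-0.1],
    [0.21,0.45,0,0,0,-0.1425],
    [0.28,0.6,0,0,0,-0.1425],
    [0.34,0.75,0,0,0,-0.1425],
    [0.4,0.9,0,0,0,-0.1425],
    [0.45,1.0,0,0,0,-0.1425]
  ],
  "gripper": 1
}}

```text
time: 0.8
tcp_pos: [0.4128, -0.3517, 0.2224]
eef_rot: [-3.13, -0.257, 0.0]
force: [-0.6, -0.2, 0.2]
gripper_width: 0.0351
finger_force: 0.0
```

Call:
{"method": "step_arm", "body": {
  "targets": [
    [0.07,0.15,0,0,0,0],
    [0.14,0.3,0,0,0,0],
    [0.21,0.45,0,0,0,0],
    [0.28,0.6,0,0,0,0],
    [0.34,0.75,0,0,0,0],
    [0.4,0.9,0,0,0,0],
    [0.45,1.0,0,0,0,0],
    [0.45,1.0,0,0,0,0]
  ]
}}

```text
time: 1.6
tcp_pos: [0.5259, -0.0999, 0.2225]
eef_rot: [-3.128, -0.264, -0.001]
force: [-0.6, -0.5, -0.2]
gripper_width: 0.0003
finger_force: 0.0
```

Call:
{"method": "step_arm", "body": {
  "targets": [
    [0,0,-0.15,0,0,0],
    [0,0,-0.3,0,0,0],
    [0,0,-0.4,0,0,0],
    [0,0,-0.4,0,0,0]
  ]
}}

```text
time: 2.0
tcp_pos: [0.5213, -0.1055, 0.1193]
eef_rot: [-3.13, -0.252, 0.012]
force: [-0.7, 0.7, 0.7]
gripper_width: 0.0005
finger_force: 0.0
```

```bash
python3 - <<'E'
from h import *
s=telemetry.get_state();print(s["tcp_pos"],inD(s["tcp_pos"]),s["force"])
w=cap("wrist","w1"); c=cap("top","t2"); a=w["color"]; b=cv2.resize(c["color"][190:280,190:360],(560,296),interpolation=cv2.INTER_CUBIC)
v=np.vstack([cv2.resize(a,(400,300)),cv2.resize(b,(400,211))]);cv2.imwrite("pics/v1.png",v);print(w["tool_from_camera"],w["camera_matrix"])
E
```

```text
[ 0.5212745  -0.10554456  0.11928136] [-0.17980957 -0.18034868  0.11928136] [-0.72434032  0.68794557  0.70860535]
[[ 5.32559954e-04  9.52866787e-01  3.03388535e-01  8.48132888e-02]
 [ 9.99999793e-01 -3.98327548e-04 -5.04326087e-04  1.27848969e-03]
 [-3.59707567e-04  3.03388740e-01 -9.52866802e-01 -1.61993268e-01]
 [ 0.00000000e+00  0.00000000e+00  0.00000000e+00  1.00000000e+00]] [[325.1922621    0.         281.65663022]
 [  0.         325.1922621  213.16725364]
 [  0.           0.           1.        ]]
```

View pics/v1.png

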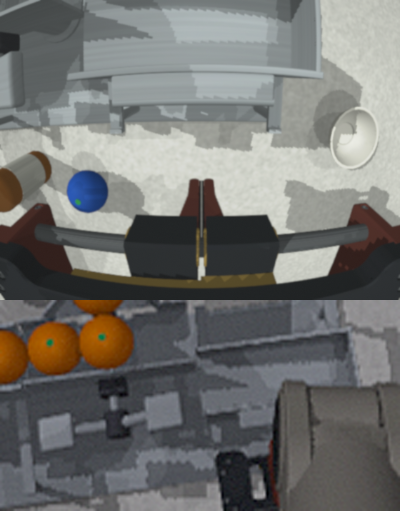

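The upper (wrist) picture shows the shut fingers at (200,185), centred before the tray's lip, which spans (113–274,105), with nothing in between. The blue ball at (88,190) and bottle are well to the left. I'll push next.

Call:
{"method": "step_arm", "body": {
  "targets": [
    [0.08,0.013,0,0,0,0],
    [0.16,0.026,0,0,0,0],
    [0.2,0.033,0,0,0,0],
    [0.23,0.037,0,0,0,0],
    [0.26,0.042,0,0,0,0],
    [0.29,0.047,0,0,0,0],
    [0.32,0.052,0,0,0,0],
    [0.34,0.055,0,0,0,0]
  ]
}}

```text
time: 2.9
tcp_pos: [0.61, -0.0914, 0.1227]
eef_rot: [3.131, 0.253, -0.0]
force: [-3.0, -1.2, 1.7]
gripper_width: 0.0005
finger_force: 1.3
```

Call:
{"method": "step_arm", "body": {
  "targets": [
    [0.01,0.002,0,0,0,0],
    [0.02,0.003,0,0,0,0],
    [0.03,0.005,0,0,0,0],
    [0.03,0.005,0,0,0,0]
  ]
}}

```text
time: 3.3
tcp_pos: [0.6173, -0.0899, 0.1226]
eef_rot: [3.131, 0.253, 0.001]
force: [-1.0, -0.9, 0.2]
gripper_width: 0.0006
finger_force: 0.5
```

```bash
python3 - <<'E'
from h import *
s=telemetry.get_state();print(inD(s["tcp_pos"]),s["force"])
E
```

```text
[-0.08248597 -0.1804788   0.12255663] [-1.02275263 -0.89836414  0.23097899]
```

Call:
{"method": "step_arm", "body": {
  "targets": [
    [0.01,0.002,0,0,0,0],
    [0.02,0.003,0,0,0,0],
    [0.03,0.005,0,0,0,0],
    [0.04,0.006,0,0,0,0]
  ]
}}

```text
time: 3.7
tcp_pos: [0.6271, -0.0883, 0.1225]
eef_rot: [-3.131, -0.253, 0.0]
force: [-2.1, -0.9, 0.1]
gripper_width: 0.0007
finger_force: 1.3
```

Call:
{"method": "step_arm", "body": {
  "targets": [
    [0.008,0.001,0,0,0,0],
    [0.016,0.003,0,0,0,0]
  ]
}}

```text
time: 3.9
tcp_pos: [0.6312, -0.0876, 0.1226]
eef_rot: [-3.131, -0.253, 0.0]
force: [-1.8, -1.5, -0.0]
gripper_width: 0.0
finger_force: 1.3
```

Call:
{"method": "step_arm", "body": {
  "targets": [
    [0.006,0.001,0,0,0,0],
    [0.006,0.001,0,0,0,0]
  ]
}}

```text
time: 4.1
tcp_pos: [0.6318, -0.0875, 0.1225]
eef_rot: [3.131, 0.253, -0.003]
force: [-4.9, -0.6, 1.6]
gripper_width: 0.0002
finger_force: 2.5
```

Call:
{"method": "step_arm", "body": {
  "targets": [
    [0.006,0.001,0,0,0,0],
    [0.006,0.001,0,0,0,0]
  ]
}}

```text
time: 4.3
tcp_pos: [0.6319, -0.0876, 0.1225]
eef_rot: [3.131, 0.252, -0.007]
force: [-9.3, -2.3, 5.3]
gripper_width: 0.0004
finger_force: 4.7
```

Call:
{"method": "step_arm", "body": {
  "targets": [
    [0.006,0.001,0,0,0,0],
    [0.006,0.001,0,0,0,0]
  ]
}}

```text
time: 4.5
tcp_pos: [0.632, -0.0876, 0.1225]
eef_rot: [3.131, 0.252, -0.012]
force: [-14.1, -2.2, 9.4]
gripper_width: 0.0003
finger_force: 7.0
```

The tray is hard against its stop: the force is rising with no travel, at x ≈ -68 mm as expected. Backing off straight and lifting.

Call:
{"method": "step_arm", "body": {
  "targets": [
    [-0.03,-0.005,0,0,0,0],
    [-0.1,-0.016,0,0,0,0],
    [-0.2,-0.033,0,0,0,0],
    [-0.2,-0.033,0.2,0,0,0],
    [-0.2,-0.033,0.36,0,0,0],
    [-0.2,-0.033,0.36,0,0,0],
    [-0.2,-0.033,0.36,0,0,0]
  ]
}}

```text
time: 5.2
tcp_pos: [0.587, -0.0947, 0.2141]
eef_rot: [3.131, 0.254, 0.007]
force: [0.6, -0.1, -0.2]
gripper_width: -0.0
finger_force: 0.0
```

```bash
python3 - <<'E'
from h import *
s=telemetry.get_state();p=s["tcp_pos"];print(p,inD(p),s["force"])
for t in((-.085,-.052,.212),(-.085,-.052,.19)): print(D(*t),shift(p,*t))
w=cap("wrist","w2"); cv2.imwrite("pics/v2.png",w["color"])
E
```

```text
[ 0.58697002 -0.09469468  0.21408028] [-0.11322419 -0.18025806  0.21408028] [ 0.63396235 -0.12623106 -0.21797566]
[0.59409623 0.03643866 0.212     ] [ 0.029  0.525 -0.008]
[0.59409623 0.03643866 0.19      ] [ 0.029  0.525 -0.096]
```

View pics/v2.png

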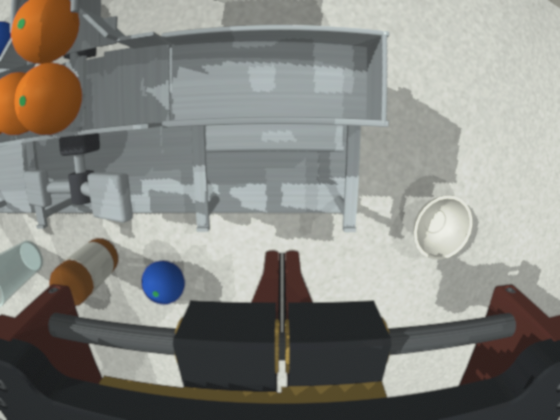

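The tray is home: its back and front walls run on from the chute in one line, with the tray/chute seam at (170,85). The raised right pad is at (110,195), next to the gate shaft. Now I'll go above it.

Call:
{"method": "step_arm", "body": {
  "targets": [
    [0.005,0.12,0,0,0,0],
    [0.012,0.25,0,0,0,0],
    [0.02,0.38,0,0,0,0],
    [0.029,0.49,0,0,0,0],
    [0.029,0.525,0,0,0,0],
    [0.029,0.525,0,0,0,0],
    [0.029,0.525,0,0,0,0]
  ]
}}

```text
time: 5.95
tcp_pos: [0.5925, 0.0343, 0.2119]
eef_rot: [3.131, 0.251, -0.002]
force: [-0.3, -0.4, 0.1]
gripper_width: 0.0008
finger_force: 0.0
```

```bash
python3 - <<'E'
from h import *
s=telemetry.get_state();p=s["tcp_pos"];print(p,inD(p),s["force"])
w=cap("wrist","w3"); t=cap("scene","s3")
v=np.hstack([cv2.resize(w["color"],(400,300)),cv2.resize(t["color"][140:320,180:420],(400,300),interpolation=cv2.INTER_CUBIC)]); cv2.imwrite("pics/v3.png",v)
E
```

```text
[0.59251544 0.03428607 0.21185427] [-0.08690788 -0.05386883  0.21185427] [-0.26645279 -0.35796079  0.14326207]
```

View pics/v3.png

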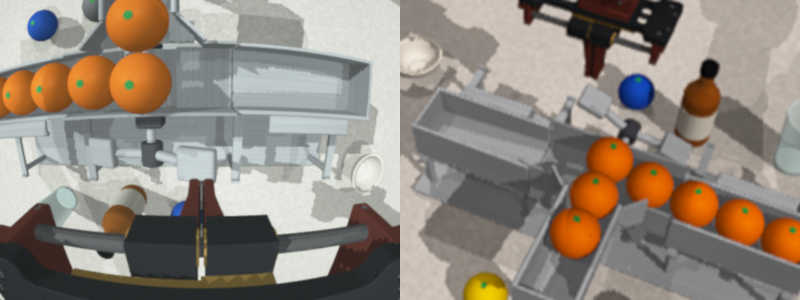

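The left (wrist) picture shows the right pad at (196,162) with the fingertips at (201,182), higher and in perspective. The scene view shows the tray in line with the chute. I'll check that pixel against the predicted one.

```bash
python3 - <<'E'
from h import *
s=telemetry.get_state();w=pickle.load(open("w3.pkl","rb"));T=np.array(w["tool_from_camera"]);K=w["camera_matrix"]
Rt=R.from_rotvec(s["eef_rot"]).as_matrix()
def pw(P):
    q=T[:3,:3].T@(Rt.T@(P-s["tcp_pos"])-T[:3,3]); x,y,z=q[0],-q[1],-q[2]; r=np.hypot(x,y);th=np.arctan2(r,z)
    return (np.array([K[0,2],K[1,2]])+K[0,0]*th*np.array([x,y])/r)*400/560
print("pad",pw(D(-.085,-.05,.165)),[pw(D(-.085+a,-.05+b,.165-b*.36)).round() for a in(-.018,.018) for b in(-.019,.019)],"tip",pw(s["tcp_pos"]))
E
```

```text
pad [195.12906506 168.39811445] [array([215., 188.]), array([177., 182.]), array([215., 153.]), array([176., 149.])] tip [199.42023511 192.70128465]
```

The prediction matches, so I'll press.

Call:
{"method": "step_arm", "body": {
  "targets": [
    [0,0,-0.09,0,0,0],
    [0,0,-0.16,0,0,0],
    [0.001,-0.004,-0.18,0,0,0],
    [0.002,-0.012,-0.2,0,0,0],
    [0.003,-0.02,-0.22,0,0,0],
    [0.004,-0.026,-0.24,0,0,0],
    [0.005,-0.032,-0.26,0,0,0],
    [0.006,-0.036,-0.28,0,0,0]
  ]
}}

```text
time: 6.85
tcp_pos: [0.5945, 0.0269, 0.1426]
eef_rot: [3.131, 0.253, 0.001]
force: [-0.2, 0.2, 0.4]
gripper_width: 0.0006
finger_force: 0.0
```

Call:
{"method": "step_arm", "body": {
  "targets": [
    [0,-0.003,-0.02,0,0,0],
    [0.001,-0.006,-0.04,0,0,0],
    [0.001,-0.008,-0.055,0,0,0],
    [0.001,-0.008,-0.055,0,0,0]
  ]
}}

```text
time: 7.25
tcp_pos: [0.5941, 0.025, 0.1282]
eef_rot: [3.131, 0.253, -0.002]
force: [-0.5, -0.3, 0.0]
gripper_width: 0.0004
finger_force: 0.0
```

```bash
python3 - <<'E'
from h import *
s=telemetry.get_state();p=s["tcp_pos"];print(p,inD(p),s["force"],s["time"])
cap("scene","s4")
E
```

```text
[0.59413268 0.02502797 0.12819278] [-0.08680804 -0.06326659  0.12819278] [-0.48865298 -0.31712569  0.04544903] 7.25
```

Lift away straight, then look.

Call:
{"method": "step_arm", "body": {
  "targets": [
    [0,0,0.1,0,0,0],
    [0,0,0.25,0,0,0],
    [-0.1,0,0.4,0,0,0],
    [-0.25,0,0.5,0,0,0],
    [-0.4,0,0.5,0,0,0],
    [-0.4,0,0.5,0,0,0],
    [-0.4,0,0.5,0,0,0],
    [-0.4,0,0.5,0,0,0]
  ]
}}

```text
time: 8.1
tcp_pos: [0.4955, 0.0251, 0.254]
eef_rot: [-3.131, -0.253, -0.001]
force: [-0.8, 0.5, 0.2]
gripper_width: 0.0006
finger_force: 0.0
```

Call:
{"method": "step_arm", "body": {
  "targets": [
    [0,0,0,0,0,0],
    [0,0,0,0,0,0],
    [0,0,0,0,0,0],
    [0,0,0,0,0,0],
    [0,0,0,0,0,0],
    [0,0,0,0,0,0],
    [0,0,0,0,0,0],
    [0,0,0,0,0,0]
  ]
}}

```text
time: 8.9
tcp_pos: [0.4946, 0.0251, 0.254]
eef_rot: [3.131, 0.253, 0.0]
force: [0.4, -0.6, 0.2]
gripper_width: 0.0008
finger_force: 0.0
```

```bash
python3 - <<'E'
from h import *
t=cap("scene","s5"); u=cap("top","t5"); s4=pickle.load(open("s4.pkl","rb"))
f=lambda i:cv2.resize(i,(390,290),interpolation=cv2.INTER_CUBIC)
a=f(t["color"][140:320,180:422]); b=f(u["color"][150:310,130:345]); d=f(s4["color"][140:320,180:422])
cv2.imwrite("pics/v5.png",np.vstack([np.hstack([a,b]),np.hstack([d,d*0])]))
E
```

```text
(no output)
```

View pics/v5.png

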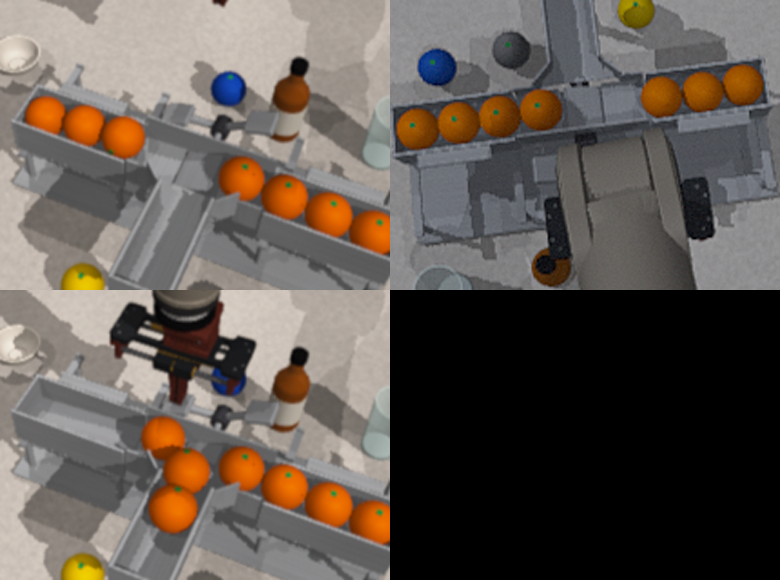

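The final views show all three mandarins at rest in the right tray, at (45,112), (85,125) and (123,137). The gate is tipped right, the left fruit and the bystanders are where they were, and the arm is clear.

```bash
python3 -c "
from rig import close_job
print(close_job())"
```

```text
the job is handed in; nothing more can be done
None
```

I pushed the right tray home against its stop, then rocked the gate over to the right. All three mandarins are resting in that tray with none spilled, nothing else was touched, and I handed the job in at about 9 s.

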